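Roll the rolling pin out of its spring clips

TASK

Take the rolling pin (the thick plain rod, not the pestle with the bulb end) out of its clip holder: hooks cover its top, so roll it sideways past the sprung jaws first, not up or endways. Then lay it flat on the bottom of the metal tray, without dropping it in from high up, and leave the pestle in its own clips.

Things in the scene. Friction and masses are not known exactly. Their poses are not given: they have to be found in the camera images.
- rolling_pin: Rolling pin: plain wooden cylinder, 36 mm in diameter, 220 mm long, 0.16 kg, lying level in two spring clips, axis 48 mm above the table (18 mm free below it). Origin at mid-axis, x along the axis; may be turned about it. To free it: move it level 28 mm toward the holder's +y side, which pushes the sprung leaves open (7 N together, they spring back) and clears the hooks; then lift straight up.
- pin_holder: Fixed holder of the pin: board 160 (x) x 85 x 12 mm, origin centre of its underside, x along the pin, z up; pin axis at y=0, z=48 mm. Two steel clips 14 mm wide at x=-60 and +60 mm, free between. Each: saddle; on the -y side a rigid jaw 71 mm high whose hook covers the pin's top up to y=+2 mm; on the +y side a sprung leaf, tip 70 mm high, hinged at its foot, swinging outward to +y.
- tray: Fixed aluminium tray, open top, 310 (x) x 190 (y) x 32 mm high, walls and bottom 4 mm thick. Origin at the centre of its underside, x along its long side, z up. The pin lying in it has its axis 22 mm above the table.
- pestle: Wooden pestle to be left alone, in an identical but smaller clip holder: 24 mm in diameter, 206 mm long, with a bulb 42 mm in diameter at its +x end. Origin on its axis, midway between its two clips, x along its axis.
Not all that is in view belongs to the job. Leave any pink or yellow look-alike of the rolling_pin alone. Leave any green look-alike of the pin_holder alone.

How it is judged:
By the outcome, as a careful person would: the job done as asked, in the order asked, and still so for the second after the job is handed in, with the robot touching nothing.
It also fails if it takes over 38 s, if anything falls off the work surface, if the arm or the gripper's body presses on something with over 40 N, if the wrist force passes 120 N, or if a joint passes its speed limit or range.

ROBOT

A 6-joint arm with a two-finger parallel gripper is mounted at the origin on the work surface. World frame = base frame: x ahead of the robot, y to its left, z up, the work surface at z = 0. Lengths are in m, angles in degrees, forces in N, time in s.
With the tool pointing down it reaches from about 0.35 to 0.925 m from the base axis. Payload 6.4 kg.
Tool frame: the origin (TCP) lies between the finger pads; the fingertips stand 14 mm ahead of it and the grasp point (between the pads) lies 5 mm behind it; z points along the fingers, y is the line along which they close (so a half turn about z gives the same grasp; the last joint's range is limited). The gripper opens to 85 mm and grips with 20 to 120 N. Pads are 22 mm wide; open, the fingers measure 114 mm over their backs; the gripper's body (76 mm by 85 mm) begins 54 mm behind the grasp point. The pads swing forward as they close: fully open they stand 13 mm farther back than shut.
Start: joints at [-85.548, 14.043, 89.255, -0, 76.702, -9.975], TCP at [0.162, -0.63, 0.245] pointing down, gripper open.
Joint ranges: [-179.41, 179.41], [-58.25, 129.5], [7.25, 145.43], [-54.29, 234.29], [11.92, 165.04], [-157.13, 157.13]. Speed limits (degrees/s): [147.25, 147.25, 180, 180, 180, 180].

INTERFACE

Orientations are given as [roll, pitch, yaw] about the fixed x, y, z axes, in that order (R = Rz(yaw) Ry(pitch) Rx(roll)).
In Python, from cell import r gives the robot as it stands. Calls block until the motion is done:
- r.move_pose(position, orientation): joint-space move of the TCP to a pose.
- r.movel(position, attitude=None, v=0.15, force_limit=None): straight line of the TCP; attitude=None keeps the orientation; v is the mean speed in m/s. With force_limit (N) it stops when the force on the tool has changed by that much, and returns True; else False.
- r.set_joints(angles): joint-space move.
- r.set_gripper(opening, strength=None): opening from 0.0 (shut) to 1.0 (fully open); strength is the grip in N (None keeps the last); returns when the fingers have stopped.
- r.pause(seconds).
- r.ik(position, orientation): joint angles nearest the present ones, or None.
- r.sense(): the state.
- r.capture(name): name is "scene" or "side" or "wrist"; returns the picture (384x512x3 uint8, blue, green, red); there is no depth.
- r.camera_info(name): a dict with "K" (3x3 intrinsics, pixels), "origin" and "attitude" of the camera in the world. Camera axes: x right, y down, z forward; pixel columns grow to the right and rows downward; lengths in m; the calibration is good to about 2 mm. A picture is of the moment at which its call begins: read the wrist's pose just before it. camera_info takes no time and is no camera call; for the wrist camera it gives the pose at the moment of the call.
A pose or a line that the arm cannot do raises r.PlanningError and nothing moves.
- r.job_done(): hands the job in; it is judged then, once.
The state is a dict: "t": time; "joint_positions": joint angles; "joint_vel": joint speeds; "joint_torque": joint torques, N m; "tool_pos": TCP position; "orientation": TCP orientation; "contact_force": force on the tool from outside, world axes, zero at the start; "torque": the same for the moment, N m; "grip_width": opening from 0.0 (shut) to 1.0 (fully open); "grasp_force": force on a finger pad.
Only numpy, scipy, OpenCV 4.12 (cv2) and the standard library are available. Lean on these libraries where they do the work, as an engineer would, in place of code of your own. Each camera call takes 0.05 s, during which the arm holds its last target. There are 200 camera calls.

## Working session

There is one attempt and no reset: what is moved stays moved. The work goes in short steps, each a Python script; the robot and the scene stay as the last script left them, time stands still between calls to the robot, and variables do not carry over. Pictures are saved under pics/ and viewed, at most 10 in all, crops included, and the job is handed in when it is done.

```bash
mkdir -p pics; ls
python3 - <<'E'
from cell import r
import cv2,numpy as np
for n in("scene","side"):
    cv2.imwrite(f"pics/{n}0.png",r.capture(n)); i=r.camera_info(n); print(n,i)
E
```

```text
pics
scene {'K': array([[358.5245203 ,   0.        , 257.27288346],
       [  0.        , 358.5245203 , 194.7010348 ],
       [  0.        ,   0.        ,   1.        ]]), 'origin': array([ 0.91625477, -0.72063316,  0.75428636]), 'attitude': array([-133.71615427,    0.96231113,   33.96105381])}
side {'K': array([[413.5361805 ,   0.        , 254.95561438],
       [  0.        , 413.5361805 , 188.29474185],
       [  0.        ,   0.        ,   1.        ]]), 'origin': array([-0.14831997,  0.53533734,  0.77638112]), 'attitude': array([-128.63959894,   -0.81981877, -134.92262803])}
```

View pics/scene0.png

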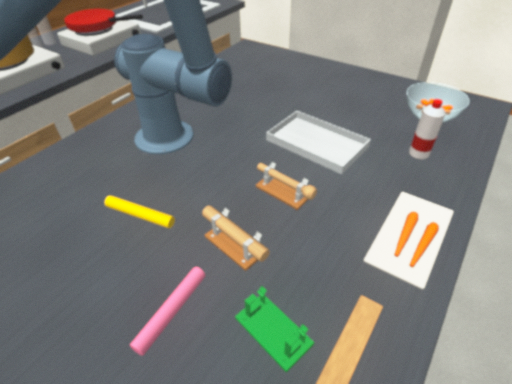

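View pics/side0.png

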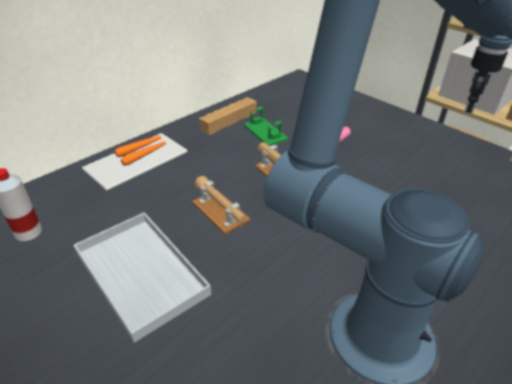

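The scene view shows two wooden rods in orange-based holders: A at (235,233) and B at (285,182), which seems to have a bulb at (309,192). The tray is at (318,140). The pink and yellow rods and the green holder are look-alikes. A looks like the plain pin, so I'll confirm it in an enlarged crop.

```bash
cat > h.py <<'E'
import numpy as np, cv2
from scipy.spatial.transform import Rotation as R
def rot(a): return R.from_euler('xyz',a,degrees=True).as_matrix()
def ray(i,u,v):
    d=rot(i["attitude"])@np.linalg.inv(i["K"])@[u,v,1.]
    return np.array(i["origin"]),d
def cast(i,u,v,z):
    o,d=ray(i,u,v); return o+d*(z-o[2])/d[2]
def proj(i,p):
    q=i["K"]@rot(i["attitude"]).T@(np.array(p)-i["origin"]); return q[:2]/q[2]
E
python3 - <<'E'
import cv2
from h import *
from cell import r
im=cv2.imread("pics/scene0.png")
cv2.imwrite("pics/crop1.png",cv2.resize(im[105:275,190:380],None,fx=4,fy=3.5,interpolation=cv2.INTER_CUBIC)[:595])
i=r.camera_info("scene")
for n,u,v,z in[("A1",207,212,.048),("A2",263,253,.048),("B1",260,168,.048),("B2",310,192,.048),("t",298,113,.032),("t",369,142,.032),("t",342,168,.032),("t",267,130,.032)]: print(n,cast(i,u,v,z).round(3))
E
```

```text
A1 [ 0.417 -0.246  0.048]
A2 [ 0.62  -0.277  0.048]
B1 [ 0.434 -0.011  0.048]
B2 [ 0.614 -0.023  0.048]
t [0.363 0.358 0.032]
t [0.659 0.323 0.032]
t [0.64  0.145 0.032]
t [0.326 0.197 0.032]
```

View pics/crop1.png

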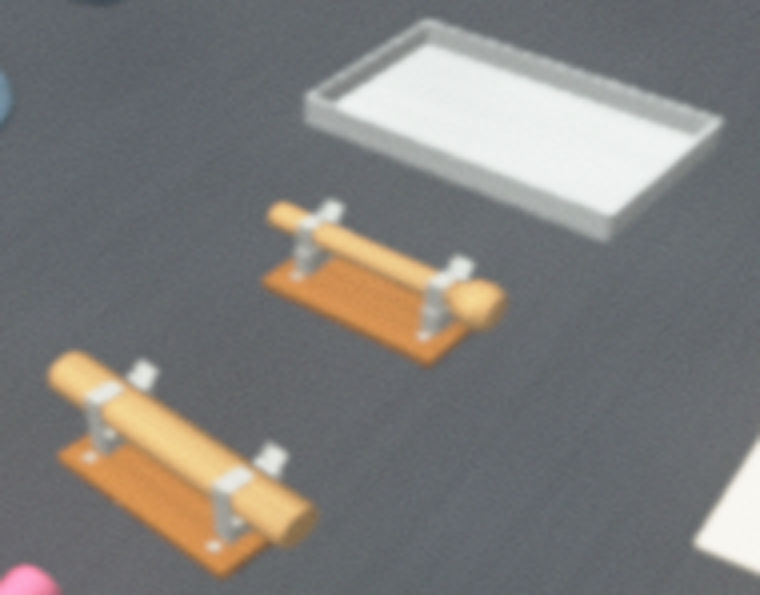

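The crop confirms it: A (crop 50–315, 350–545) is a thick plain cylinder and so the rolling pin, while B has the bulb at (478,303) and is the pestle. A's hooks come from the near (world −y) side at (105,390) and (232,478). Its leaf tips are on the far (+y) side at (143,375) and (270,460). Next I'll go above it for a close look.

Run:
```python
from cell import r
from h import *
print(r.sense()["orientation"])
best=None
for yaw in(-8.7,171.3):
    q=r.ik([.519,-.262,.27],[180,0,yaw]); print(yaw,q)
    q2=r.ik([.497,.256,.1],[180,0,yaw]); print(q2)
    if q is not None and (best is None or abs(q[5])<abs(best[0])): best=(q[5],yaw)
r.move_pose([.519,-.262,.27],[180,0,best[1]])
r.pause(.2)
i=r.camera_info("wrist"); im=r.capture("wrist"); cv2.imwrite("pics/w1.png",im)
import pickle; pickle.dump(i,open("w1.pkl","wb")); print(best,i,r.sense()["t"])
```

```text
[-1.79903184e+02 -1.66959235e-02  1.44267015e+01]
-8.7 [-3.79528346e+01  3.75503404e+00  9.81589523e+01 -2.54444375e-14
  7.80860137e+01  6.07471654e+01]
[ 1.56331140e+01  1.22962609e+01  1.07920847e+02 -2.54444375e-14
  5.97828919e+01  1.14333114e+02]
171.3 [ -37.95283464    3.75503404   98.15895228    0.           78.08601368
 -119.25283464]
[ 15.63311403  12.29626088 107.92084726   0.          59.78289186
 -65.66688597]
(np.float64(60.74716535973559), -8.7) {'K': array([[294.97142606,   0.        , 255.35051058],
       [  0.        , 294.97142606, 196.11759719],
       [  0.        ,   0.        ,   1.        ]]), 'origin': array([ 0.58633833, -0.27329791,  0.39866827]), 'attitude': array([ 1.64419377e+02,  4.53166643e-03, -9.87241929e+01])} 2.2083
```

View pics/w1.png

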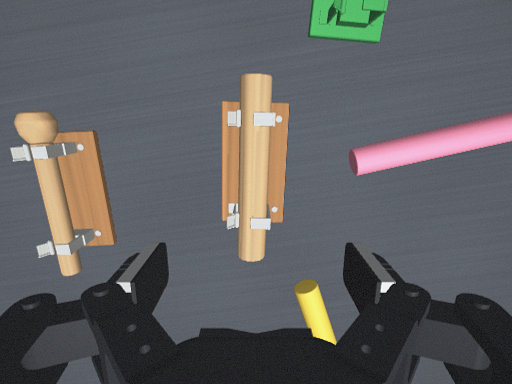

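The wrist view (up = +x, left = +y) shows the pin running from (256,75) to (252,260). The hooks are on the right at (264,119) and (261,223), and the leaf tips are on the left at (232,118) and (233,215). So the release direction is world +y. Now I'll measure the axis.

Run:
```python
from h import *
import pickle
i=pickle.load(open("w1.pkl","rb")); im=cv2.imread("pics/w1.png")
hsv=cv2.cvtColor(im,cv2.COLOR_BGR2HSV)
for p in[(170,255),(170,230),(170,278),(90,256)]: print(hsv[p])
# wood of pin: brighter than board
m=((hsv[...,0]>8)&(hsv[...,0]<22)&(hsv[...,2]>165)&(hsv[...,1]>60)).astype(np.uint8)
m[:,:235]=0;m[:,280:]=0;m[275:]=0
P=[]
for v in list(range(82,108))+list(range(132,205))+list(range(232,255)):
    c=np.flatnonzero(m[v]); 
    if len(c)>15: P.append((v,c[0],c[-1]+1))
P=np.array(P); print(P[::12].tolist())
L=[cast(i,(a+b)/2-.5,v,.048)[:2] for v,a,b in P]
L=np.array(L); k,b=np.polyfit(L[:,0],L[:,1],1); print("yaw",np.degrees(np.arctan(k)),"resid",np.std(L[:,1]-k*L[:,0]-b))
rows=np.flatnonzero(m.sum(1)>10); print(rows[0],rows[-1])
h1=cast(i,264,119,.071);h2=cast(i,261,223,.071);print(h1,h2,np.linalg.norm(h1-h2))
e1=cast(i,256,74,.055);e2=cast(i,252,261,.04);print(e1,e2,np.linalg.norm((e1-e2)[:2]))
for x in((h1+h2)[0]/2,(e1+e2)[0]/2): print("mid",x,k*x+b)
```

```text
[ 18  84 227]
[ 14 130 184]
[ 14 126 202]
[ 19  84 230]
[[82, 245, 272], [94, 245, 271], [106, 235, 280], [142, 235, 280], [154, 235, 280], [166, 235, 280], [178, 235, 280], [190, 235, 280], [202, 235, 280], [241, 240, 265], [253, 239, 264]]
yaw -10.470975203549326 resid 0.0017656237018560557
74 260
[ 0.57967969 -0.28165575  0.071     ] [ 0.46237721 -0.26101266  0.071     ] 0.11910502944480858
[ 0.62739603 -0.28028339  0.055     ] [ 0.3986366  -0.23990714  0.04      ] 0.23229532319644533
mid 0.5210284518628323 -0.2641454363194291
mid 0.5130163154997485 -0.26266467241955704
```

Run:
```python
from h import *
import pickle
i=pickle.load(open("w1.pkl","rb")); im=cv2.imread("pics/w1.png")
hsv=cv2.cvtColor(im,cv2.COLOR_BGR2HSV)
m=((hsv[...,0]>=12)&(hsv[...,0]<26)&(hsv[...,2]>140)&(hsv[...,1]>50)&((hsv[...,0]>=16)|(hsv[...,1]<110))).astype(np.uint8)
m[:,:235]=0;m[:,280:]=0;m[275:]=0
P=np.array([(v,c[0],c[-1]+1) for v in list(range(82,108))+list(range(132,205))+list(range(232,255)) if len(c:=np.flatnonzero(m[v]))>15]); print(P[::12].tolist())
L=np.array([cast(i,(a+b)/2-.5,v,.048)[:2] for v,a,b in P])
L=L[(P[:,2]-P[:,1])<34]
k,b=np.polyfit(L[:,0],L[:,1],1); print("yaw",np.degrees(np.arctan(k)),"resid",np.std(L[:,1]-k*L[:,0]-b),"y@.521",k*.521+b)
```

```text
[[82, 242, 272], [94, 242, 272], [106, 241, 271], [142, 241, 270], [154, 241, 269], [166, 240, 269], [178, 240, 268], [190, 240, 268], [202, 235, 267], [241, 239, 265], [253, 238, 265]]
yaw -10.566723520560293 resid 0.0004650704877840482 y@.521 -0.26136261863272336
```

Run:
```python
from cell import r
from h import *
p=[.521,-.2615]; A=[180,0,-10.5]
r.move_pose(p+[.15],A)
print(r.movel(p+[.050],v=.1,force_limit=15))
s=r.sense();print(s["t"],s["tool_pos"],s["contact_force"])
r.set_gripper(0.0,25); r.pause(.1)
s=r.sense();print(s["t"],s["tool_pos"],s["contact_force"],s["torque"],s["grip_width"],s["grasp_force"])
cv2.imwrite("pics/w2.png",np.vstack([r.capture("wrist")[:,:],]));
```

```text
False
3.9083 [ 0.52158445 -0.26192628  0.05084428] [ 0.39088787 -0.01868426 -0.21961969]
4.5167 [ 0.52119934 -0.26113263  0.05039046] [-0.31686689  3.08797582  6.05607457] [ 0.70120138  0.08274497 -0.0092943 ] 0.41063816234249384 24.983331263065338
```

View pics/w2.png

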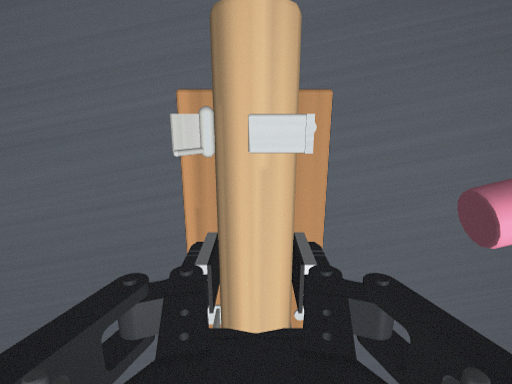

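The pin sits squarely between the pads, with the leaf (left, at 205,132) and the hook (right, at 280,132) as expected. Now I'll slide it level toward +y.

Run:
```python
from cell import r
from h import *
r.set_gripper(0.0,60)
s=r.sense();p0=s["tool_pos"].copy();print(s["contact_force"],s["torque"])
n=np.array([np.sin(np.radians(10.5)),np.cos(np.radians(10.5)),0])
p0=np.array([.521,-.2615,.0505])
for d in(.010,.020,.0295):
    st=r.movel(p0+n*d,v=.05,force_limit=30); s=r.sense()
    print(st,s["t"],(s["tool_pos"]-p0).round(4),s["contact_force"].round(1),s["torque"].round(2),s["grip_width"],s["grasp_force"])
    if st: break
cv2.imwrite("pics/w3.png",r.capture("wrist"))
```

```text
[-1.13942671  4.56161914  7.13232398] [0.70461484 0.1551008  0.01619184]
False 5.1333 [0.0022 0.0098 0.0002] [ 0.8 -0.8  2. ] [-0.11 -0.23  0.  ] 0.3994245770655266 59.93825912475586
False 5.4833 [0.0035 0.0186 0.0001] [-2.3 -5.9  1.1] [-0.89  0.25  0.  ] 0.39975952615080956 60.642845034599304
False 5.825 [0.0054 0.0273 0.0006] [-2.3 -6.7  2.5] [-1.19  0.42  0.06] 0.4009013019537384 60.93891799449921
```

View pics/w3.png

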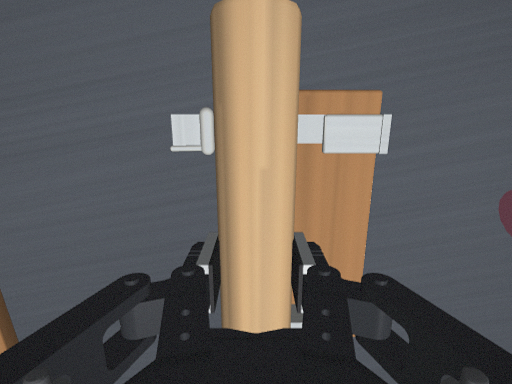

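The pin is now clear of the hook: its right edge is at 298 and the hook edge is at 323. The leaf is held open. Next I'll lift straight up, then carry it over to the tray.

Run:
```python
from cell import r
from h import *
s=r.sense(); p=s["tool_pos"].copy()
q=p.copy(); q[2]=.10; print(r.movel(q,v=.08,force_limit=25)); s=r.sense(); print(s["tool_pos"],s["contact_force"],s["torque"],s["grip_width"])
q[2]=.25; r.movel(q,v=.25)
A=[180,0,-8]
r.move_pose([.497,.25,.25],A)
r.movel([.497,.25,.16],v=.2); r.pause(.1)
s=r.sense(); print(s["t"],s["contact_force"],s["torque"],s["grip_width"])
a=r.capture("wrist");b=r.capture("side");cv2.imwrite("pics/w4.png",np.hstack([a[:,:,:],b[:,0:288]]))
```

```text
False
[ 0.52591195 -0.23363325  0.09929464] [ 1.27242424  0.10892449 -1.60273605] [-0.03997284  0.01025427  0.01120361] 0.40287306022826036
9.8583 [ 0.2626809   0.57443582 -0.73826502] [-0.0463533  -0.01524771 -0.01803555] 0.3969344771391221
```

View pics/w4.png

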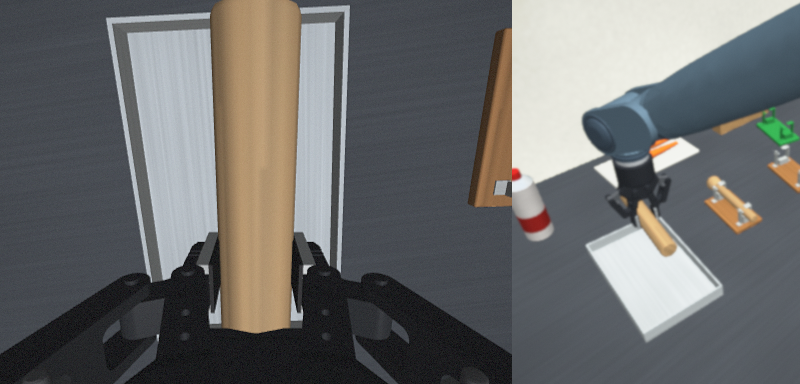

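The pin is held level over the tray. The tray's far rim corners are at (108,19) and (349,7), with side walls left at (150,275) and right at (341,275). I'll cast those points to get the tray centre and yaw.

Run:
```python
from cell import r
from h import *
i=r.camera_info("wrist")
a=cast(i,108,19,.032);b=cast(i,349,7,.032);c=cast(i,150,275,.032);d=cast(i,341,275,.032)
print(a,b,np.linalg.norm(a-b))
f=lambda p,q:np.degrees(np.arctan2(p[1]-q[1],p[0]-q[0]))
yl,yr=f(a,c),f(b,d); ye=f(a,b)-90; print(yl,yr,ye)
y=np.radians((yl+yr)/2); ctr=(a+b)/2-.155*np.array([np.cos(y),np.sin(y),0]); print(ctr,np.degrees(y))
```

```text
[0.65316303 0.34481467 0.032     ] [0.63524753 0.15781532 0.032     ] 0.18785558615434986
-5.004054551131133 -5.08809952008138 -5.4725298200030466
[0.48980602 0.26494831 0.032     ] -5.046077035606256
```

Run:
```python
from cell import r
from h import *
A=[180,0,-5.2]
r.move_pose([.492,.265,.12],A)
r.movel([.492,.265,.035],v=.12,force_limit=12)
st=r.movel([.492,.265,.0225],v=.03,force_limit=5)
s=r.sense(); print(st,s["t"],s["tool_pos"],s["contact_force"],s["torque"])
r.set_gripper(.6,20); r.pause(.3)
s=r.sense(); print(s["t"],s["contact_force"],s["grip_width"])
r.set_gripper(1.0)
r.movel([.492,.265,.2],v=.12); r.move_pose([.45,.1,.32],A); r.pause(.5)
print(r.sense()["t"])
a=r.capture("scene")[60:290,150:400]; cv2.imwrite("pics/f.png",cv2.resize(a,None,fx=2.6,fy=2.6,interpolation=cv2.INTER_CUBIC))
```

```text
True 11.5083 [0.4924339  0.26517487 0.02469222] [-1.03273542 -0.64402015  4.59073937] [-0.08157934  0.16675094 -0.00035084]
12.1167 [-0.22403292 -0.27881685  0.26132468] 0.6002898869364266
15.5167
```

View pics/f.png

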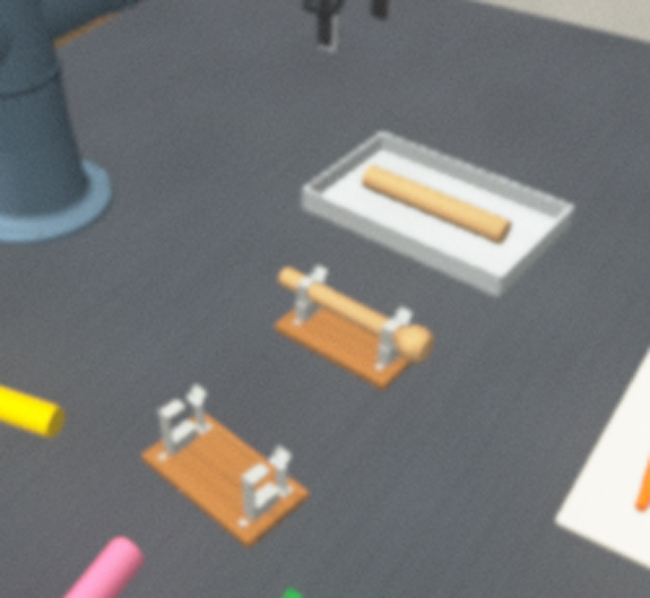

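The pin lies flat in the tray, from (370,177) to (505,228). The pestle is still in its clips, the pin's holder is empty and the leaves have sprung back.

```bash
python3 -c "
from cell import r
print(r.job_done())"
```

```text
the job is handed in; nothing more can be done
None
```

The rolling pin was rolled sideways out of its clips, lifted and laid flat on the tray bottom, the pestle was left in its clips, and the job is handed in at about 15.5 s on the robot's clock.

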